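# Swap the weighed can on the bench scale

## Robot

A 7-joint arm with a two-finger parallel gripper is mounted at the origin on the work surface. World frame = base frame: x ahead of the robot, y to its left, z up, the work surface at z = 0. Lengths are in mm, angles in rad, forces in N, time in s.
With the tool pointing down it reaches from about 425 to 875 mm from the base axis. Payload 8.4 kg.
Tool frame: the origin (TCP) lies at the centre of the arm's flange, where the gripper is bolted on; the fingertips stand 182 mm ahead of it and the grasp point (between the pads) lies 164 mm ahead of it; y points along the fingers, x is the direction in which the jaws open and shut, and the axes are right-handed (so a half turn about y gives the same grasp; the last joint's range is limited). The gripper opens to 87 mm and grips with 3 to 60 N. Pads are 19 mm wide; open, the fingers measure 117 mm over their backs; the gripper's body (75 mm by 190 mm) begins 51 mm behind the grasp point.
Start: joints at [1.134, 0.333, 0.04, 1.465, -0.013, 1.343, -0.059], TCP at [215.396, -613.252, 404.746] pointing down, gripper open.
Joint ranges: [-2.58, 2.58], [-0.38, 2.09], [-1.3, 1.39], [0.25, 2.4], [-1.5, 4.64], [0.08, 2.09], [-2.65, 2.65]. Speed limits (rad/s): [2.22, 2.22, 2.79, 2.79, 3.14, 3.14, 3.14].

## Interface

Orientations are given as a unit quaternion [x, y, z, w].
In Python, from workcell import robot, vision, ticket gives the robot as it stands.
- The arm moves only by the shell command python3 -m jog 'ROWS'. ROWS is JSON, a list of rows, each an object of numbers: "dx", "dy", "dz": the shift along the tool's x, y, z in cm; "turn": the turn about the tool's y in degrees; "fingers": the opening in per cent of the stroke, from 0 (shut) to 100 (fully open). A call has 1 to 20 rows; each row is the pose to reach, as a shift and turn from the pose measured when the call began, along the tool's axes at that moment; what a row does not reach only later rows make up. A row lasts 1/8 s, in which the tool goes at most 62.5 mm and 10.7 degrees, less where a joint would pass 70% of its speed; a pose out of reach is approached as far as the arm can. A call with a gripper value outside its range is refused whole. The fingers move at their own pace and stop on an object; the grip force is fixed at half the most. Time passes only in rows, so rows that repeat a pose let the fingers close. It gives the time, the measured TCP pose, the force and the opening at its end, in the units of the state.
- robot.state(): the state, without advancing time (a new reading comes with each control period).
- vision.get_image(name): name is "scene" or "top" or "wrist"; returns the picture (420x560x3 uint8, red, green, blue); there is no depth.
- vision.get_calibration(name): a dict with "vfov" (degrees; the focal length in pixels is half the picture's height over the tangent of half this angle, whatever the lens; pixels are square), "cx", "cy" (the principal point, pixels), "world_from_camera" (4x4, takes a point from camera to world coordinates); the wrist camera has in their place "mount" (4x4, takes a point from camera to tool coordinates, whose origin is the TCP and whose axes are the tool frame's). Camera axes: x right, y down, z forward; pixel columns grow to the right and rows downward; lengths in mm; the calibration is good to about 2 mm. The wrist camera is an equidistant fisheye: a pixel r from the principal point sees the ray r / f radians off the axis. A picture is of the moment at which its call begins: read the wrist's pose just before it. get_calibration takes no time and is no camera call.
- ticket.finish_job(): hands the job in, once; it reports no verdict.
The state is a dict: "time_s": time; "q": joint angles; "qd": joint speeds; "joint_efforts": joint torques, N m; "ee_pos": TCP position; "orientation": TCP orientation; "ft_force": force on the tool from outside, world axes, zero at the start; "moment": the same for the moment, N m; "finger_gap": finger opening in mm.
Only numpy, scipy, OpenCV 4.12 (cv2) and the standard library are available. Lean on these libraries where they do the work, as an engineer would, in place of code of your own. Each camera call takes 0.05 s, during which the arm holds its last target. There are 200 camera calls.

## Task

The red-lidded can has been weighed: lift it off the scale by its handle, under the lamp, and stand it in the middle of the green pad. With nothing on the pan, press the scale's orange zeroing pedal all the way down to its stop and let it come up again, then take the blue-lidded can from the wooden stand and stand it in the middle of the pan. Keep both cans upright, set them down instead of dropping them, do not bump the lamp, and leave the jar, bottle, pliers and tray of earring parts where they are.

Things in the scene. Friction and masses are not known exactly. Their poses are not given: they have to be found in the camera images.
- scale: grey bench scale, housing 160 (x, from -65 to +95) x 170 (y) x 40 high. Origin on the table under the pan's centre; its -x side carries the orange pedal and faces roughly to the robot. It is fixed
- pan (a point): centre of the top face of the scale's round steel pan, diameter 130, 55 above the table, flat without a rim; axes as the scale's
- zero_pedal (a joint): orange hinged zeroing pedal on the scale's -x side, 55 long (along x) and 70 wide, hinged on a level axis along the scale's y, 68 in front of the pan's centre and 36 above the table. 0 = up (level), 0.30 rad = down on its stop. A spring pushes it up: about 10 N at the press point holds it on the stop
- pedal_press (a point): where to press: on the black rubber strip on top of the pedal, 42 from its hinge, 41 above the table while up; moves down about 12 as the pedal goes to its stop
- lamp: bench lamp fixed behind the scale, its head over the pan. Origin on the table about under the pan's centre, x away from the robot. White head: x -10 to 100, y -90 to 90, z 285 to 320 in this frame. Post of diameter 14 at x 170, y 70, up to 367. It blocks a tool coming straight down on a can on the pan; one tilted 28 to 45 degrees, leaning back to the robot in the x-z plane, fits under it
- red_can: aluminium can with closed red lid, diameter 75, height 62, 0.4 kg. A rigid arched handle over the lid, in the can's x-z plane, carries a level black grip bar along the can's x: 44 long, 14 wide (y), 14 high, its centre 100 above the underside, on the can's axis; 31 free between lid and bar. Origin: centre of the underside, z up. Starts on the pan, handle roughly along the scale's x
- blue_can: aluminium can with closed blue lid, diameter 75, height 62, 0.3 kg. A rigid arched handle over the lid, in the can's x-z plane, carries a level black grip bar along the can's x: 44 long, 14 wide (y), 14 high, its centre 100 above the underside, on the can's axis; 31 free between lid and bar. Origin: centre of the underside, z up. Starts on the stand
- pad: flat round green pad, diameter 130, 6 thick, fixed on the table beside the scale (left or right). Origin: centre of its underside
- stand: square light wooden block 130 x 130 x 30 high, fixed, on the other side of the scale; the blue-lidded can starts on it. Origin: centre of its underside
- jar: bystander: glass jar with a plum cap, diameter 68, 140 high. Origin: centre of its underside
- bottle: bystander: white bottle with blue label and red cap, diameter 56, 150 high. Origin: centre of its underside
- pliers: bystander: small pliers with red handles lying flat, 155 long (along its x), 56 wide, 12 high. Origin: under the middle
- tray: bystander: yellow compartment tray of earring parts, 220 (x) x 180 (y) x 25 high. Origin: centre of its underside
There are look-alikes about, which are no part of the job. Leave any purple or turquoise look-alike of the red_can alone.

How it is judged (in metres and radians):
On the way, in this order (a step that is already met when the one before it is completed fails the run):
1. the red-lidded can stands upright and released on the green pad, at rest (horizontal distance between red_can and pad below 0.03 m and z of red_can in the frame of pad between 0 and 0.012 m and angle between red_can's own z axis and vertical below 0.1 rad and linear speed of red_can below 0.03 m/s and contact force between red_can and the fingers below 0.1 N), for 0.2 s.
2. with both cans clear of the pan, the pedal is pressed down to its stop (value of joint zero_pedal above 0.27 rad and horizontal distance between each of red_can, blue_can and pan above 0.09 m), for 0.1 s.
3. the blue-lidded can stands upright and released on the pan, at rest (horizontal distance between blue_can and pan below 0.03 m and z of blue_can in the frame of pan between -0.006 and 0.006 m and angle between blue_can's own z axis and vertical below 0.1 rad and linear speed of blue_can below 0.03 m/s and contact force between blue_can and the fingers below 0.1 N), for 0.2 s.
At the end, for the whole second after the job is handed in: Red-lidded can upright (within 0.1 rad), at rest and released on the green pad, and blue-lidded can likewise on the scale's pan, each with its axis within 30 mm of the centre of what it stands on, so that its base does not overhang; the pedal is up again (below 0.04 rad) (all of step 1 and all of step 3 and value of joint zero_pedal below 0.04 rad); the robot touches nothing.
It fails at once if the red-lidded can is dropped (falls free, touching nothing, faster than 0.5 m/s) (contact force between red_can and anything else below 0.02 N and linear speed of red_can above 0.5 m/s).
It fails at once if the blue-lidded can is dropped (falls free, touching nothing, faster than 0.5 m/s) (contact force between blue_can and anything else below 0.02 N and linear speed of blue_can above 0.5 m/s).
It fails at once if a can is tipped by more than 0.6 rad (angle between any of red_can, blue_can's own z axis and vertical above 0.6 rad).
It fails at once if the lamp is bumped (more than 6 N) (contact force between lamp and anything else above 6 N).
It fails at once if the jar, bottle, pliers or tray is moved by more than 25 mm or the jar or bottle tipped (distance of any of jar, bottle, pliers, tray from where it was at the start of the episode above 0.025 m or angle between any of jar, bottle's own z axis and vertical above 0.4 rad).
It also fails if it takes over 64 s, if anything falls off the work surface, if the arm or the gripper's body presses on something with over 40 N, if the wrist force passes 120 N, or if a joint passes its speed limit or range.

## Working session

There is one attempt and no reset: what is moved stays moved. The work goes in short steps, Python scripts to look and compute and a shell command to move; the robot and the scene stay as the last step left them, time stands still between calls to the robot, and variables do not carry over. Pictures are saved under pics/ and viewed, about 8 in all and at most 12, crops included, and the job is handed in when it is done.

```bash
ls; mkdir -p pics
python3 - <<'E'
from workcell import robot, vision
import cv2,numpy as np
s=robot.state(); print({k:np.round(v,3).tolist() for k,v in s.items()})
for n in("scene","top","wrist"):
    c=vision.get_calibration(n); print(n,{k:np.round(v,3).tolist() for k,v in c.items()})
for n in("scene","top"):
    cv2.imwrite(f"pics/{n}0.png",vision.get_image(n)[:,:,::-1])
E
```

```text
pics
{'time_s': 0.0, 'q': [1.134, 0.334, 0.04, 1.466, -0.013, 1.343, -0.058], 'qd': [-0.0, 0.001, 0.001, -0.0, -0.0, 0.001, -0.001], 'joint_efforts': [0.001, -65.635, 1.336, -40.38, -0.06, 0.045, 0.0], 'ee_pos': [215.347, -613.103, 403.876], 'orientation': [-0.577, 0.409, -0.408, 0.577], 'ft_force': [0.257, -0.267, 0.166], 'moment': [0.035, -0.009, 0.003], 'finger_gap': 87.058}
scene {'vfov': 55.214, 'cx': 276.979, 'cy': 206.206, 'world_from_camera': [[-0.25, 0.666, -0.703, 1426.19], [0.968, 0.17, -0.184, 89.666], [-0.003, -0.726, -0.687, 865.968], [0.0, 0.0, 0.0, 1.0]]}
top {'vfov': 56.424, 'cx': 281.538, 'cy': 218.484, 'world_from_camera': [[-0.01, -0.995, 0.102, 528.309], [-1.0, 0.01, 0.001, -110.822], [-0.002, -0.102, -0.995, 1032.679], [0.0, 0.0, 0.0, 1.0]]}
wrist {'vfov': 65.706, 'cx': 276.469, 'cy': 205.372, 'mount': [[1.0, -0.0, -0.0, -0.055], [0.0, -0.27, 0.963, 19.073], [-0.0, -0.963, -0.27, 73.463], [0.0, 0.0, 0.0, 1.0]]}
```

View pics/scene0.png

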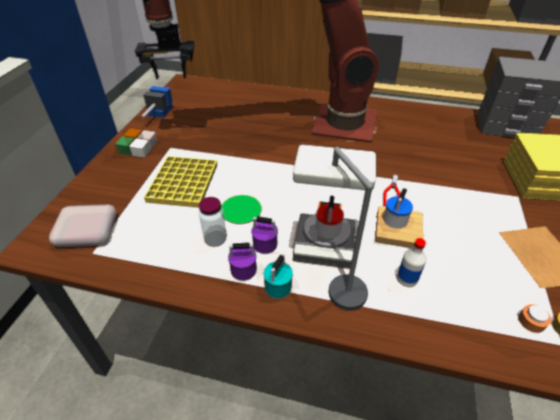

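View pics/top0.png

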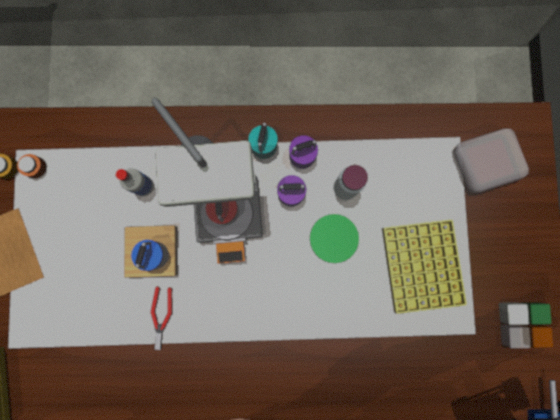

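```bash
cat > h.py <<'E'
from workcell import robot, vision
import cv2,numpy as np
from scipy.spatial.transform import Rotation as R
np.set_printoptions(precision=1,suppress=True)
def ray(n,u,v):
    c=vision.get_calibration(n); f=210/np.tan(np.radians(c["vfov"]/2)); d=np.array([(u-c["cx"])/f,(v-c["cy"])/f,1.])
    if n=="wrist":
        r=np.hypot(d[0],d[1]); d=np.array([d[0]*np.sinc(r/np.pi),d[1]*np.sinc(r/np.pi),np.cos(r)]) if r>0 else d
        d[:2]=d[:2]
        s=robot.state(); T=np.eye(4); T[:3,:3]=R.from_quat(s["orientation"]).as_matrix(); T[:3,3]=s["ee_pos"]; M=T@np.array(c["mount"])
    else: M=np.array(c["world_from_camera"])
    return M[:3,3],M[:3,:3]@d
def onz(n,u,v,z):
    o,d=ray(n,u,v); return o+d*(z-o[2])/d[2]
def proj(n,p,pose=None):
    c=vision.get_calibration(n); f=210/np.tan(np.radians(c["vfov"]/2))
    if n=="wrist":
        s=pose or robot.state(); T=np.eye(4); T[:3,:3]=R.from_quat(s["orientation"]).as_matrix(); T[:3,3]=s["ee_pos"]; M=T@np.array(c["mount"])
    else: M=np.array(c["world_from_camera"])
    q=np.linalg.inv(M)@np.r_[p,1]; 
    if n=="wrist":
        r=np.hypot(q[0],q[1]); a=np.arctan2(r,q[2]); return np.array([c["cx"]+f*a*q[0]/r,c["cy"]+f*a*q[1]/r])
    return np.array([c["cx"]+f*q[0]/q[2],c["cy"]+f*q[1]/q[2]])
def pose():
    s=robot.state(); m=R.from_quat(s["orientation"]).as_matrix(); p=np.array(s["ee_pos"])
    print("t",s["time_s"],"tcp",p,"tip",p+182*m[:,1],"grasp",p+164*m[:,1],"gap",round(s["finger_gap"],1)); print("q",np.round(s["q"],3)); print(m.round(3)); print("F",np.array(s["ft_force"]))
    return p,m
def delta(p,m,tgt,off=164): # shift in tool axes, cm, to bring grasp point to tgt
    return m.T@(np.array(tgt)-(p+off*m[:,1]))/10
E
python3 - <<'E'
from h import *
im=cv2.imread("pics/top0.png"); hsv=cv2.cvtColor(im,cv2.COLOR_BGR2HSV)
def blob(lo,hi,box,z,n):
    x0,y0,x1,y1=box; m=cv2.inRange(hsv,lo,hi); k=np.zeros_like(m); k[y0:y1,x0:x1]=m[y0:y1,x0:x1]
    cc=cv2.connectedComponentsWithStats(k); i=1+cc[2][1:,4].argmax(); u,v=cc[3][i]; print(n,cc[2][i],cc[3][i],onz("top",u,v,z)); return cc[1]==i
blob((50,120,60),(75,255,255),(290,200,380,280),6,"pad")
b=blob((100,150,60),(125,255,255),(125,230,175,280),92,"blue lid")
w=blob((8,60,100),(25,200,255),(115,215,185,285),30,"stand"); 
blob((3,150,120),(18,255,255),(205,235,255,275),41,"pedal")
print(cv2.minAreaRect(np.argwhere(w)[:,::-1].astype(np.float32)))
c=cv2.resize(im[130:300,100:320],None,fx=3.4,fy=3.4,interpolation=cv2.INTER_CUBIC); c=cv2.convertScaleAbs(c,alpha=1.3); cv2.imwrite("pics/c1.png",c)
E
```

```text
pad [ 311  215   47   47 1744] [333.9 238.2] [ 580.3 -246.4    6. ]
blue lid [145 241  17  29 257] [154.5 256.3] [536.9 195.4  92. ]
stand [ 124  225   52   53 1556] [149.8 248.7] [556.8 228.   30. ]
pedal [217 242  27  11 220] [230.3 246.9] [559.   20.8  41. ]
((149.04107666015625, 251.1014862060547), (51.16267776489258, 51.18830490112305), 88.53119659423828)
```

View pics/c1.png

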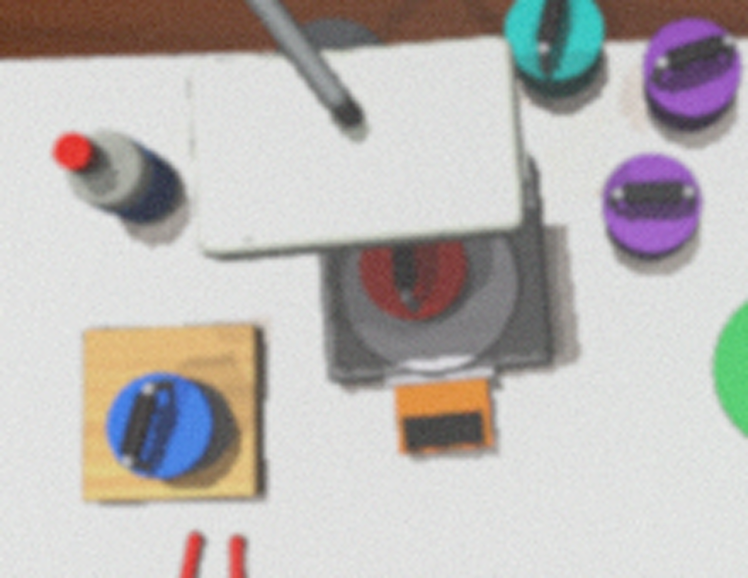

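```bash
python3 -m jog '[{"turn":5},{"turn":5}]'; python3 -c "
from h import *
pose()"
```

```text
t 0.1 tcp [ 215.4 -613.1  404. ] tip [ 215.3 -612.9  222. ] grasp [ 215.3 -612.9  240. ] gap 87.0
q [ 1.1  0.3  0.   1.5 -0.   1.3 -0.1]
[[ 0.3 -0.   0.9]
 [-0.9  0.   0.3]
 [-0.  -1.  -0. ]]
F [-0.4  0.1  0.4]$[0]: bad value
```

```bash
python3 -m jog '[{"dx":0,"dy":0,"dz":0,"turn":5,"fingers":100}]'; python3 -m jog --help; python3 -c "
from h import *
pose()"
```

```text
time_s: 0.22
ee_pos: [215.3, -613.1, 403.4]
orientation: [-0.558, 0.435, -0.433, 0.559]
ft_force: [0.6, 0.0, 0.0]
finger_gap: 86.9
t 0.225 tcp [ 215.3 -613.1  403.4] tip [ 215.1 -612.7  221.4] grasp [ 215.1 -612.7  239.4] gap 86.9
q [ 1.1  0.3  0.1  1.5 -0.   1.3 -0.1]
[[ 0.2 -0.   1. ]
 [-1.   0.   0.2]
 [-0.  -1.  -0. ]]
F [0.6 0.  0. ]invalid input: not JSON, or not a number
```

Run:
```python
from h import *
P=lambda x,y,z:print((x,y),onz("top",100+x/3.4,130+y/3.4,z)[:2])
print("blue bar ends z130 stand (100+30)");P(151,387,137);P(128,463,137)
print("blue lid centre z92");P(160,427,92)
print("red bar front end z162, lid centre x z117");P(411,297,162);P(403,250,162);P(413,268,117)
print("lid left/right/bottom z117");P(360,270,117);P(467,270,117);P(413,320,117)
print("stand corners z30");[P(*a,30) for a in((83,330),(257,325),(259,496),(83,498))]
print("pan left/right/bottom z55");[P(*a,55) for a in((341,290),(518,290),(430,370))]
print("housing front L/R z40");[P(*a,40) for a in((330,376),(551,358))]
print("pedal corners z41");[P(*a,41) for a in((397,384),(490,378),(400,452),(492,447))]
print("strip");P(443,432,42)
print("lamp head corners z320");[P(*a,320) for a in((200,248),(521,228),(510,40),(193,70))]
```

```text
blue bar ends z130 stand (100+30)
(151, 387) [565.  204.5]
(128, 463) [514.4 218.5]
blue lid centre z92
(160, 427) [538.7 213.2]
red bar front end z162, lid centre x z117
(411, 297) [621.5  26. ]
(403, 250) [652.7  31.5]
(413, 268) [646.5  31.8]
lid left/right/bottom z117
(360, 270) [645.5  68.6]
(467, 270) [644.7  -5.7]
(413, 320) [610.3  31.6]
stand corners z30
(83, 330) [613.  294.7]
(257, 325) [615.5 163.1]
(259, 496) [487.3 159.3]
(83, 498) [487.1 290.8]
pan left/right/bottom z55
(341, 290) [638.6  94.6]
(518, 290) [637.3 -36.3]
(430, 370) [578.8  28.5]
housing front L/R z40
(330, 376) [575.9 105.2]
(551, 358) [587.7 -59.7]
pedal corners z41
(397, 384) [569.4  55. ]
(490, 378) [573.2 -14.2]
(400, 452) [519.   52.4]
(492, 447) [522.1 -15.7]
strip
(443, 432) [533.5  20.5]
lamp head corners z320
(200, 248) [632.4 115.5]
(521, 228) [641.5 -58.2]
(510, 40) [746.  -52.4]
(193, 70) [731.  121.5]
```

```bash
sed -i 's/print(m.round(3))/print((m*1000).round())/' h.py; python3 -m jog '[{"dx":-8,"dy":-2,"dz":16,"turn":5,"fingers":100},{"dx":-16,"dy":-4,"dz":31.5,"turn":10,"fingers":100},{"dx":-16,"dy":-6,"dz":31.5,"turn":10,"fingers":100},{"dx":-16,"dy":-6,"dz":31.5,"turn":10,"fingers":100},{"dx":-16,"dy":-6,"dz":31.5,"turn":10,"fingers":100},{"dx":-16,"dy":-6,"dz":31.5,"turn":10,"fingers":100},{"dx":-55,"dy":-6,"dz":45.5,"turn":10,"fingers":100},{"dx":-55,"dy":-6,"dz":45.5,"turn":10,"fingers":100},{"dx":-55,"dy":-6,"dz":45.5,"turn":10,"fingers":100},{"dx":-55,"dy":-6,"dz":45.5,"turn":10,"fingers":100},{"dx":-55,"dy":-6,"dz":45.5,"turn":10,"fingers":100},{"dx":-55,"dy":-6,"dz":45.5,"turn":10,"fingers":100},{"dx":-55,"dy":-6,"dz":45.5,"turn":10,"fingers":100},{"dx":-55,"dy":-6,"dz":45.5,"turn":10,"fingers":100}]'; python3 -c "
from h import *
pose();print((np.array(robot.state()['q'])*1000).round())"
```

```text
time_s: 1.98
ee_pos: [520.5, 35.7, 464.4]
orientation: [-0.519, 0.481, -0.478, 0.52]
ft_force: [0.6, 0.2, -0.3]
finger_gap: 86.8
t 1.975 tcp [520.5  35.7 464.4] tip [520.3  36.2 282.4] grasp [520.3  36.2 300.4] gap 86.8
q [ 0.3  0.1 -0.4  1.7  0.   1.4 -1.7]
[[   80.    -1.   997.]
 [ -997.     3.    80.]
 [   -3. -1000.    -1.]]
F [ 0.6  0.2 -0.3]
[  274.    73.  -448.  1661.    28.  1416. -1667.]
```

```bash
python3 -m jog '[{"dx":0,"dy":-15,"dz":0,"turn":0,"fingers":100},{"dx":0,"dy":-30,"dz":0,"turn":0,"fingers":100},{"dx":0,"dy":-50,"dz":0,"turn":0,"fingers":100},{"dx":0,"dy":-50,"dz":0,"turn":0,"fingers":100},{"dx":0,"dy":-50,"dz":0,"turn":0,"fingers":100},{"dx":0,"dy":-50,"dz":0,"turn":0,"fingers":100},{"dx":0,"dy":-50,"dz":0,"turn":0,"fingers":100},{"dx":0,"dy":-50,"dz":0,"turn":0,"fingers":100},{"dx":0,"dy":-50,"dz":0,"turn":0,"fingers":100}]'; python3 -c "
from h import *
pose();print((np.array(robot.state()['q'])*1000).round())"
```

```text
time_s: 3.1
ee_pos: [507.6, 33.9, 809.4]
orientation: [-0.507, 0.469, -0.491, 0.531]
ft_force: [0.3, 1.6, -0.4]
finger_gap: 87.1
t 3.1 tcp [507.6  33.9 809.4] tip [516.   34.7 627.6] grasp [515.1  34.6 645.6] gap 87.1
q [-0.6  0.2  0.5  0.9 -0.1  2.1 -1.6]
[[  79.   46.  996.]
 [-997.    5.   78.]
 [  -1. -999.   46.]]
F [ 0.3  1.6 -0.4]
[ -561.   154.   535.   873.   -93.  2088. -1574.]
```

```bash
python3 -m jog '[{"dx":0,"dy":-50,"dz":0,"turn":0,"fingers":100},{"dx":0,"dy":-50,"dz":0,"turn":0,"fingers":100},{"dx":0,"dy":-50,"dz":0,"turn":0,"fingers":100},{"dx":0,"dy":-50,"dz":0,"turn":0,"fingers":100},{"dx":0,"dy":-50,"dz":0,"turn":0,"fingers":100},{"dx":0,"dy":-50,"dz":0,"turn":0,"fingers":100}]'; python3 -c "
from h import *
pose();print((np.array(robot.state()['q'])*1000).round())"
```

```text
time_s: 3.85
ee_pos: [446.5, 29.2, 846.1]
orientation: [-0.486, 0.451, -0.506, 0.552]
ft_force: [0.9, -0.4, -0.4]
finger_gap: 87.3
t 3.85 tcp [446.5  29.2 846.1] tip [468.3  31.9 665.4] grasp [466.1  31.7 683.3] gap 87.3
q [-1.   0.   0.8  0.9 -0.   2.1 -1.6]
[[  81.  120.  989.]
 [-997.   15.   80.]
 [  -5. -993.  121.]]
F [ 0.9 -0.4 -0.4]
[ -983.    10.   848.   925.    -7.  2089. -1629.]
```

```bash
python3 -m jog '[{"dx":0,"dy":-150,"dz":20,"turn":0,"fingers":100},{"dx":0,"dy":-150,"dz":20,"turn":0,"fingers":100},{"dx":0,"dy":-150,"dz":20,"turn":0,"fingers":100},{"dx":0,"dy":-150,"dz":20,"turn":0,"fingers":100},{"dx":0,"dy":-150,"dz":20,"turn":0,"fingers":100},{"dx":0,"dy":-150,"dz":20,"turn":0,"fingers":100}]'; python3 -c "
from h import *
pose();print((np.array(robot.state()['q'])*1000).round())"
```

```text
time_s: 4.6
ee_pos: [410.9, 17.4, 877.1]
orientation: [-0.464, 0.434, -0.521, 0.57]
ft_force: [0.0, -1.3, -0.3]
finger_gap: 86.8
t 4.6 tcp [410.9  17.4 877.1] tip [445.7  22.  698.5] grasp [442.3  21.6 716.2] gap 86.8
q [ 0.1 -0.  -0.2  0.9  0.   2.1 -1.6]
[[  80.  192.  978.]
 [-997.   26.   77.]
 [ -10. -981.  193.]]
F [ 0.  -1.3 -0.3]
[   60.    -8.  -207.   865.     1.  2089. -1638.]
```

```bash
python3 -m jog '[{"dx":0,"dy":-80,"dz":15,"turn":0,"fingers":100},{"dx":0,"dy":-80,"dz":15,"turn":0,"fingers":100},{"dx":0,"dy":-80,"dz":15,"turn":0,"fingers":100}]'; python3 -c "
from h import *
pose();print((np.array(robot.state()['q'])*1000).round())"
```

```text
time_s: 4.97
ee_pos: [386.3, 12.2, 905.8]
orientation: [-0.443, 0.416, -0.536, 0.586]
ft_force: [-0.9, 0.8, -0.2]
finger_gap: 87.2
t 4.975 tcp [386.3  12.2 905.8] tip [433.4  18.3 730.1] grasp [428.7  17.7 747.5] gap 87.2
q [ 0.5 -0.  -0.6  0.8 -0.   2.1 -1.6]
[[  79.  259.  963.]
 [-997.   34.   73.]
 [ -13. -965.  261.]]
F [-0.9  0.8 -0.2]
[  511.   -20.  -619.   805.   -20.  2089. -1614.]
```

```bash
python3 -m jog '[{"dx":0,"dy":-80,"dz":30,"turn":0,"fingers":100},{"dx":0,"dy":-80,"dz":30,"turn":0,"fingers":100},{"dx":0,"dy":-80,"dz":30,"turn":0,"fingers":100}]'; python3 -c "
from h import *
pose();print((np.array(robot.state()['q'])*1000).round())"
```

```text
time_s: 5.35
ee_pos: [374.9, 8.9, 933.9]
orientation: [-0.422, 0.398, -0.549, 0.602]
ft_force: [-0.8, 1.3, 0.1]
finger_gap: 86.9
t 5.35 tcp [374.9   8.9 933.9] tip [434.1  16.6 762. ] grasp [428.3  15.8 779. ] gap 86.9
q [ 0.5 -0.  -0.6  0.7 -0.   2.1 -1.6]
[[  82.  325.  942.]
 [-996.   42.   72.]
 [ -16. -945.  328.]]
F [-0.8  1.3  0.1]
[  515.   -17.  -621.   732.   -19.  2089. -1611.]
```

```bash
python3 -m jog '[{"dx":0,"dy":-80,"dz":35,"turn":0,"fingers":100},{"dx":0,"dy":-80,"dz":35,"turn":0,"fingers":100},{"dx":0,"dy":-80,"dz":35,"turn":0,"fingers":100}]'
```

```text
time_s: 5.72
ee_pos: [361.4, 5.7, 960.5]
orientation: [-0.402, 0.378, -0.56, 0.619]
ft_force: [-0.8, 0.7, -0.2]
finger_gap: 87.2
```

```bash
python3 -m jog '[{"dx":0,"dy":-80,"dz":40,"turn":0,"fingers":100},{"dx":0,"dy":-80,"dz":40,"turn":0,"fingers":100},{"dx":0,"dy":-80,"dz":40,"turn":0,"fingers":100}]'
```

```text
time_s: 6.1
ee_pos: [346.3, 1.7, 985.4]
orientation: [-0.381, 0.358, -0.57, 0.634]
ft_force: [-0.1, -0.1, 0.2]
finger_gap: 87.2
```

```bash
python3 -m jog '[{"dx":0,"dy":-80,"dz":45,"turn":0,"fingers":100},{"dx":0,"dy":-80,"dz":45,"turn":0,"fingers":100},{"dx":0,"dy":-80,"dz":45,"turn":0,"fingers":100}]'; python3 -c "
from h import *
pose();print((np.array(robot.state()['q'])*1000).round())"
```

```text
time_s: 6.48
ee_pos: [329.4, -2.2, 1008.6]
orientation: [-0.361, 0.339, -0.579, 0.648]
ft_force: [-0.0, 0.9, -0.3]
finger_gap: 87.2
t 6.475 tcp [ 329.4   -2.2 1008.6] tip [421.5  10.3 852.2] grasp [412.4   9.  867.6] gap 87.2
q [ 0.4 -0.  -0.5  0.5 -0.   2.1 -1.6]
[[ 100.  506.  857.]
 [-995.   69.   75.]
 [ -21. -860.  510.]]
F [-0.   0.9 -0.3]
[  399.   -16.  -485.   530.   -36.  2089. -1591.]
```

```bash
python3 -m jog '[{"dx":0,"dy":-80,"dz":45,"turn":0,"fingers":100},{"dx":0,"dy":-80,"dz":45,"turn":0,"fingers":100},{"dx":0,"dy":-80,"dz":45,"turn":0,"fingers":100}]'; python3 -c "
from h import *
p,m=pose()
for t in ((500,20,500),(500,20,300),(520,22,200)): print(t,delta(p,m,t))"
```

```text
time_s: 6.85
ee_pos: [303.4, -5.8, 1030.2]
orientation: [-0.341, 0.319, -0.588, 0.661]
ft_force: [0.8, 0.3, 0.2]
finger_gap: 86.7
t 6.85 tcp [ 303.4   -5.8 1030.2] tip [405.3   8.1 880. ] grasp [395.2   6.7 894.9] gap 86.7
q [ 0.6 -0.  -0.6  0.5 -0.1  2.1 -1.6]
[[ 105.  560.  822.]
 [-994.   76.   75.]
 [ -20. -825.  565.]]
F [0.8 0.3 0.2]
(500, 20, 500) [  0.6  38.5 -13.6]
(500, 20, 300) [  1.   55.  -24.9]
(520, 22, 200) [  1.2  64.4 -28.9]
```

```bash
python3 -m jog '[{"dx":0.1,"dy":6,"dz":-2,"turn":0,"fingers":100},{"dx":0.2,"dy":12,"dz":-4,"turn":0,"fingers":100},{"dx":0.3,"dy":18,"dz":-6,"turn":0,"fingers":100},{"dx":0.4,"dy":24,"dz":-8,"turn":0,"fingers":100},{"dx":0.5,"dy":30,"dz":-10.5,"turn":0,"fingers":100},{"dx":0.6,"dy":36,"dz":-13,"turn":0,"fingers":100},{"dx":0.7,"dy":41,"dz":-16,"turn":0,"fingers":100},{"dx":0.8,"dy":46,"dz":-19,"turn":0,"fingers":100},{"dx":0.9,"dy":51,"dz":-22,"turn":0,"fingers":100},{"dx":1,"dy":56,"dz":-25,"turn":0,"fingers":100},{"dx":1.1,"dy":60.5,"dz":-27,"turn":0,"fingers":100},{"dx":1.2,"dy":64.4,"dz":-28.9,"turn":0,"fingers":100},{"dx":1.2,"dy":64.4,"dz":-28.9,"turn":0,"fingers":100},{"dx":1.2,"dy":64.4,"dz":-28.9,"turn":0,"fingers":100}]'; python3 -c "
from h import *
p,m=pose()
im=vision.get_image('wrist')[:,:,::-1].copy(); cv2.imwrite('pics/w1.png',im)
for q in ((645,31,155),(623,27,155),(667,35,155)): print(proj('wrist',q))
print(delta(p,m,(645,31,155)))"
```

```text
time_s: 8.6
ee_pos: [425.1, 10.1, 330.6]
orientation: [-0.344, 0.322, -0.586, 0.659]
ft_force: [-0.6, 1.1, 0.8]
finger_gap: 86.9
t 8.6 tcp [425.1  10.1 330.6] tip [525.5  24.  179.4] grasp [515.6  22.6 194.3] gap 86.9
q [ 0.1 -0.3 -0.2  2.3 -0.2  0.5 -1.5]
[[ 106.  552.  827.]
 [-994.   77.   77.]
 [ -21. -831.  556.]]
F [-0.6  1.1  0.8]
[284.4 106.6]
[287.  131.2]
[282.   84.5]
[ 0.6 10.5  8.6]
```

View pics/w1.png

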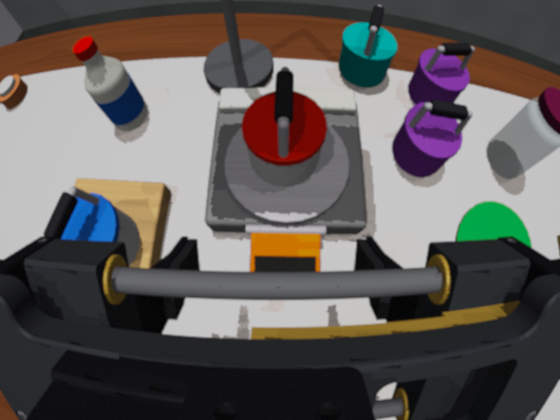

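Run:
```python
from h import *
P=lambda *a:proj('wrist',a)
for x in (645,650,655,660): print(x,P(x+22,33,162),P(x-22,30,162),P(x-22,30,148),"lid",P(x,31,117),P(x,68.5,117),P(x,-6.5,117),P(x-37.5,31,117),P(x+37.5,31,117))
print("pan",P(644,93,55),P(644,-37,55),P(579,28,55),"strip",P(533.5,20.5,42), "pad",P(580,-246.4,6))
print("blue",P(540,212,130),"lamp",P(637,115,285),P(637,-58,285))
```

```text
645 [284.5  79.1] [282.9 125.8] [282.9 135.7] lid [284.4 132.2] [241.7 129.1] [327.5 136.2] [280.  171.2] [288.2  98.1]
650 [285.   74.4] [283.5 120. ] [283.6 130.1] lid [284.9 127.3] [242.6 124.3] [327.7 131.3] [280.6 165.7] [288.7  93.9]
655 [285.6  69.9] [284.2 114.4] [284.2 124.6] lid [285.5 122.6] [243.4 119.6] [327.9 126.5] [281.2 160.3] [289.2  89.8]
660 [286.2  65.5] [284.8 108.8] [284.8 119.2] lid [286.  117.9] [244.3 115. ] [328.1 121.8] [281.8 155. ] [289.6  85.8]
pan [225.7 159.3] [349.2 170.4] [280.8 224.8] strip [283.7 273.7] pad [495.  251.8]
blue [ 64.2 222.3] lamp [114.4 -27.9] [470.6  -9.2]
```

```bash
python3 -m jog '[{"dx":0.2,"dy":3.5,"dz":3,"turn":0,"fingers":100},{"dx":0.4,"dy":7,"dz":6,"turn":0,"fingers":100},{"dx":0.65,"dy":10.5,"dz":8.9,"turn":0,"fingers":100},{"dx":0.65,"dy":10.5,"dz":8.9,"turn":0,"fingers":100},{"dx":0.65,"dy":10.5,"dz":8.9,"turn":0,"fingers":100},{"dx":0.65,"dy":10.5,"dz":8.9,"turn":0,"fingers":100}]'; python3 -c "
from h import *
p,m=pose()
print('scene pad',onz('scene',241,209,6))
im=vision.get_image('wrist')[:,:,::-1].copy(); cv2.imwrite('pics/w2.png',im)
print('bar',proj('wrist',(645,31,155)),'grasp',proj('wrist',p+164*m[:,1]))
print(delta(p,m,(648,31,156)))"
```

```text
time_s: 9.4
ee_pos: [558.7, 18.4, 298.1]
orientation: [-0.342, 0.319, -0.587, 0.66]
ft_force: [-0.3, 0.5, 0.7]
finger_gap: 87.0
t 9.4 tcp [558.7  18.4 298.1] tip [660.2  32.3 147.6] grasp [650.2  30.9 162.5] gap 87.0
q [ 0.1  0.1 -0.3  2.1  0.   0.4 -1.6]
[[ 106.  558.  823.]
 [-994.   76.   76.]
 [ -20. -827.  562.]]
F [-0.3  0.5  0.7]
scene pad [ 586.9 -244.7    6. ]
bar [275.5 281.2] grasp [276.5 269.6]
[-0.   0.4 -0.5]
```

View pics/w2.png

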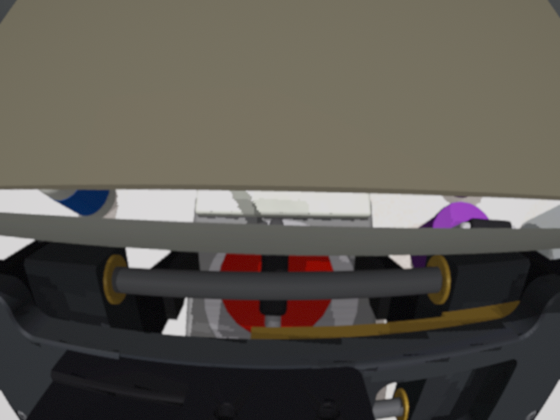

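```bash
python3 -m jog '[{"dx":0,"dy":0.5,"dz":-0.4,"turn":0,"fingers":100},{"dx":0,"dy":0.5,"dz":-0.4,"turn":0,"fingers":5},{"dx":0,"dy":0.5,"dz":-0.4,"turn":0,"fingers":5},{"dx":0,"dy":0.5,"dz":-0.4,"turn":0,"fingers":5},{"dx":0,"dy":0.5,"dz":-0.4,"turn":0,"fingers":5},{"dx":0,"dy":0.5,"dz":-0.4,"turn":0,"fingers":5}]'; python3 -c "
from h import *
p,m=pose()
for d in ((0,0,25),(-40,0,40),(-110,0,60)): print(d, m.T@np.array(d)/10)"
```

```text
time_s: 10.2
ee_pos: [558.2, 18.4, 291.5]
orientation: [-0.342, 0.319, -0.587, 0.66]
ft_force: [-0.4, 0.1, 0.5]
finger_gap: 44.6
t 10.2 tcp [558.2  18.4 291.5] tip [659.6  32.3 141. ] grasp [649.6  31.  155.9] gap 44.6
q [ 0.1  0.1 -0.3  2.1  0.   0.4 -1.6]
[[ 106.  557.  823.]
 [-994.   76.   76.]
 [ -20. -827.  562.]]
F [-0.4  0.1  0.5]
(0, 0, 25) [-0.1 -2.1  1.4]
(-40, 0, 40) [-0.5 -5.5 -1. ]
(-110, 0, 60) [ -1.3 -11.1  -5.7]
```

```bash
python3 -m jog '[{"dx":0,"dy":0,"dz":0,"turn":0,"fingers":5},{"dx":0,"dy":0,"dz":0,"turn":0,"fingers":5},{"dx":0,"dy":0,"dz":0,"turn":0,"fingers":5},{"dx":0,"dy":0,"dz":0,"turn":0,"fingers":5},{"dx":0,"dy":0,"dz":0,"turn":0,"fingers":5}]'
```

```text
time_s: 10.82
ee_pos: [558.1, 18.6, 291.5]
orientation: [-0.342, 0.319, -0.587, 0.66]
ft_force: [-1.3, 1.9, 1.7]
finger_gap: 13.7
```

```bash
python3 -m jog '[{"dx":0,"dy":-1,"dz":0.7,"turn":0,"fingers":5},{"dx":-0.1,"dy":-2.3,"dz":1.5,"turn":0,"fingers":5},{"dx":-0.1,"dy":-2.3,"dz":1.5,"turn":0,"fingers":5}]';  python3 -c "
from h import *
p,m=pose()
for t in ((555,20,215),(588,-244,215),(584,-245,125),(584,-245,106)): print(t, delta(p,m,t))"
```

```text
time_s: 11.2
ee_pos: [558.0, 19.0, 320.9]
orientation: [-0.341, 0.318, -0.588, 0.661]
ft_force: [-0.4, -0.4, -4.4]
finger_gap: 13.7
t 11.2 tcp [558.   19.  320.9] tip [659.9  32.9 170.8] grasp [649.8  31.5 185.6] gap 13.7
q [ 0.2  0.  -0.3  2.1 -0.   0.4 -1.6]
[[ 106.  560.  822.]
 [-994.   76.   76.]
 [ -20. -825.  565.]]
F [-0.4 -0.4 -4.4]
(555, 20, 215) [ 0.1 -7.8 -6.2]
(588, -244, 215) [26.7 -8.  -5.5]
(584, -245, 125) [ 26.9  -0.8 -10.9]
(584, -245, 106) [ 27.    0.8 -12. ]
```

```bash
python3 -m jog '[{"dx":0,"dy":-3,"dz":-2,"turn":0,"fingers":5},{"dx":0.1,"dy":-6,"dz":-4.5,"turn":0,"fingers":5},{"dx":0.1,"dy":-7.8,"dz":-6.2,"turn":0,"fingers":5},{"dx":4,"dy":-7.8,"dz":-6.2,"turn":0,"fingers":5},{"dx":8.5,"dy":-7.8,"dz":-6,"turn":0,"fingers":5},{"dx":13,"dy":-7.9,"dz":-5.9,"turn":0,"fingers":5},{"dx":17.5,"dy":-8,"dz":-5.7,"turn":0,"fingers":5},{"dx":22,"dy":-8,"dz":-5.6,"turn":0,"fingers":5},{"dx":25.5,"dy":-8,"dz":-5.5,"turn":0,"fingers":5},{"dx":26.8,"dy":-8,"dz":-5.5,"turn":0,"fingers":5},{"dx":26.8,"dy":-5,"dz":-7.8,"turn":0,"fingers":5},{"dx":26.9,"dy":-2,"dz":-10,"turn":0,"fingers":5},{"dx":26.9,"dy":-0.8,"dz":-10.8,"turn":0,"fingers":5},{"dx":26.9,"dy":-0.8,"dz":-10.8,"turn":0,"fingers":5}]';  python3 -c "
from h import *
p,m=pose()
im=vision.get_image('top')[:,:,::-1].copy()
c=np.hstack([cv2.resize(im[180:300,270:400],None,fx=3,fy=3),cv2.resize(vision.get_image('scene')[150:270,180:310,::-1],None,fx=3,fy=3)]);cv2.imwrite('pics/c2.png',c)
for t in ((586,-245,109),(586,-245,107)): print(t, delta(p,m,t))"
```

```text
time_s: 12.95
ee_pos: [492.9, -256.5, 259.7]
orientation: [-0.342, 0.32, -0.587, 0.661]
ft_force: [0.0, -0.2, -4.6]
finger_gap: 14.0
t 12.95 tcp [ 492.9 -256.5  259.7] tip [ 594.4 -242.3  109.3] grasp [ 584.3 -243.7  124.2] gap 14.0
q [ 0.3  0.2  0.2  2.1 -0.8  0.6 -0.3]
[[ 107.  558.  823.]
 [-994.   78.   76.]
 [ -21. -827.  562.]]
F [ 0.  -0.2 -4.6]
(586, -245, 109) [ 0.2  1.3 -0.7]
(586, -245, 107) [ 0.2  1.5 -0.8]
```

View pics/c2.png

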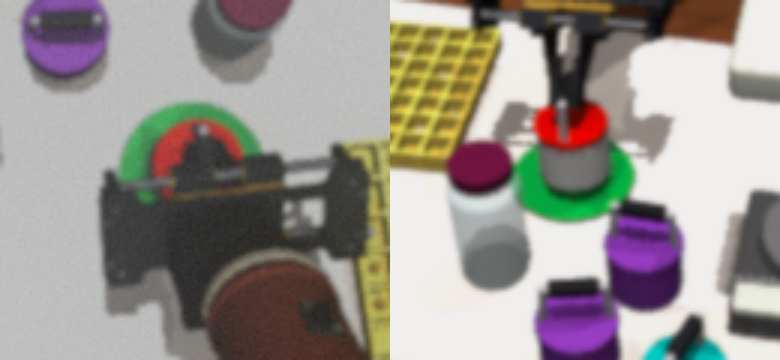

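```bash
python3 -m jog '[{"dx":0.1,"dy":0.7,"dz":-0.4,"turn":0,"fingers":5},{"dx":0.2,"dy":1.3,"dz":-0.7,"turn":0,"fingers":5},{"dx":0.2,"dy":1.5,"dz":-0.8,"turn":0,"fingers":5},{"dx":0.2,"dy":1.5,"dz":-0.8,"turn":0,"fingers":5},{"dx":0.2,"dy":1.5,"dz":-0.8,"turn":0,"fingers":5}]'; python3 -c "
from h import *
pose()"
```

```text
time_s: 13.68
ee_pos: [495.7, -258.7, 245.1]
orientation: [-0.341, 0.318, -0.588, 0.661]
ft_force: [-0.5, -0.4, -4.5]
finger_gap: 13.7
t 13.675 tcp [ 495.7 -258.7  245.1] tip [ 597.8 -244.8   95. ] grasp [ 587.7 -246.2  109.9] gap 13.7
q [ 0.3  0.2  0.2  2.1 -0.9  0.5 -0.3]
[[ 106.  561.  821.]
 [-994.   76.   77.]
 [ -19. -825.  565.]]
F [-0.5 -0.4 -4.5]
```

```bash
python3 -m jog '[{"dx":0,"dy":0.15,"dz":-0.1,"turn":0,"fingers":5},{"dx":0,"dy":0.3,"dz":-0.2,"turn":0,"fingers":5},{"dx":0,"dy":0.4,"dz":-0.28,"turn":0,"fingers":5},{"dx":0,"dy":0.4,"dz":-0.28,"turn":0,"fingers":5}]'; python3 -c "
from h import *
pose()"
```

```text
time_s: 14.18
ee_pos: [497.2, -258.3, 242.4]
orientation: [-0.34, 0.316, -0.588, 0.662]
ft_force: [-0.3, 2.5, 9.5]
finger_gap: 13.6
t 14.175 tcp [ 497.2 -258.3  242.4] tip [ 599.9 -244.5   92.8] grasp [ 589.7 -245.8  107.6] gap 13.6
q [ 0.3  0.2  0.2  2.1 -0.9  0.5 -0.3]
[[ 107.  564.  819.]
 [-994.   76.   78.]
 [ -19. -822.  569.]]
F [-0.3  2.5  9.5]
```

```bash
python3 -m jog '[{"dx":0,"dy":0,"dz":0,"turn":0,"fingers":60},{"dx":0,"dy":0,"dz":0,"turn":0,"fingers":60},{"dx":0,"dy":0,"dz":0,"turn":0,"fingers":60},{"dx":0,"dy":0,"dz":0,"turn":0,"fingers":60},{"dx":0,"dy":0,"dz":0,"turn":0,"fingers":60},{"dx":0,"dy":0,"dz":0,"turn":0,"fingers":60},{"dx":0,"dy":-3,"dz":0,"turn":0,"fingers":60},{"dx":0,"dy":-7,"dz":0,"turn":0,"fingers":60},{"dx":0,"dy":-11,"dz":0,"turn":0,"fingers":60},{"dx":0,"dy":-11,"dz":0,"turn":0,"fingers":60}]'; python3 -c "
from h import *
p,m=pose()
im=vision.get_image('top')[:,:,::-1].copy()
sc=vision.get_image('scene')[:,:,::-1].copy()
c=np.hstack([cv2.resize(im[180:300,200:400],None,fx=2,fy=2),cv2.resize(sc[150:270,200:330],None,fx=2,fy=2)]);cv2.imwrite('pics/c3.png',c)
hsv=cv2.cvtColor(im,cv2.COLOR_BGR2HSV); h,s,v=cv2.split(hsv)
k=(((h<8)|(h>172))&(s>150)&(v>70)).astype(np.uint8); k[:200]=0;k[290:]=0;k[:,:300]=0;k[:,380:]=0
cc=cv2.connectedComponentsWithStats(k);i=1+cc[2][1:,4].argmax(); x,y,w,hh,_=cc[2][i]; print(cc[2][i],'red',onz('top',x+w/2,y+hh/2,68))
for t in ((534,21,75),(534,21,48),(534,21,26)): print(t, delta(p,m,t,182))"
```

```text
time_s: 15.42
ee_pos: [434.5, -267.9, 335.7]
orientation: [-0.339, 0.314, -0.59, 0.662]
ft_force: [0.4, 0.6, 0.6]
finger_gap: 51.8
t 15.425 tcp [ 434.5 -267.9  335.7] tip [ 537.9 -254.6  186.5] grasp [ 527.7 -255.9  201.3] gap 51.8
q [ 0.3 -0.   0.3  2.1 -0.6  0.7 -0.4]
[[ 105.  568.  816.]
 [-994.   73.   77.]
 [ -16. -820.  573.]]
F [0.4 0.6 0.6]
[321 219  15  29 291] red [ 588.8 -225.1   68. ]
(534, 21, 75) [-27.3  10.9  -4.6]
(534, 21, 48) [-27.2  13.2  -6.1]
(534, 21, 26) [-27.2  15.   -7.4]
```

View pics/c3.png

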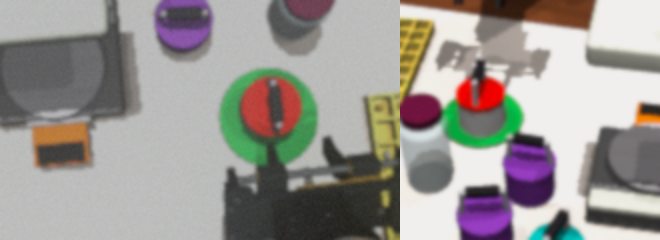

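```bash
python3 -m jog '[{"dx":-5,"dy":0,"dz":0,"turn":0,"fingers":0},{"dx":-10,"dy":0,"dz":0,"turn":0,"fingers":0},{"dx":-15,"dy":0,"dz":0,"turn":0,"fingers":0},{"dx":-20,"dy":1,"dz":-1,"turn":0,"fingers":0},{"dx":-25,"dy":4,"dz":-2,"turn":0,"fingers":0},{"dx":-27.3,"dy":8,"dz":-3,"turn":0,"fingers":0},{"dx":-27.3,"dy":10.9,"dz":-4.6,"turn":0,"fingers":0},{"dx":-27.3,"dy":10.9,"dz":-4.6,"turn":0,"fingers":0},{"dx":-27.3,"dy":10.9,"dz":-4.6,"turn":0,"fingers":0}]'; python3 -c "
from h import *
print('red',onz('top',335.2,233.9,68),'strip',onz('top',230.5,256.5,42))
p,m=pose()
for t in ((534,21,50),(534,21,40),(534,21,30),(534,21,24)): print(t, delta(p,m,t,182))
im=vision.get_image('wrist')[:,:,::-1].copy(); cv2.imwrite('pics/w3.png',im)"
```

```text
time_s: 16.65
ee_pos: [429.5, 9.1, 220.8]
orientation: [-0.34, 0.318, -0.588, 0.662]
ft_force: [-0.4, -0.9, -0.5]
finger_gap: 0.4
red [ 587.7 -241.6   68. ] strip [534.9  20.   42. ]
t 16.65 tcp [429.5   9.1 220.8] tip [531.9  23.2  71. ] grasp [521.7  21.8  85.8] gap 0.4
q [ 0.6 -0.1 -0.7  2.4 -0.3  0.2 -1.3]
[[ 106.  562.  820.]
 [-994.   77.   76.]
 [ -21. -823.  567.]]
F [-0.4 -0.9 -0.5]
(534, 21, 50) [ 0.3  1.8 -1. ]
(534, 21, 40) [ 0.3  2.7 -1.6]
(534, 21, 30) [ 0.3  3.5 -2.2]
(534, 21, 24) [ 0.3  4.  -2.5]
```

View pics/w3.png

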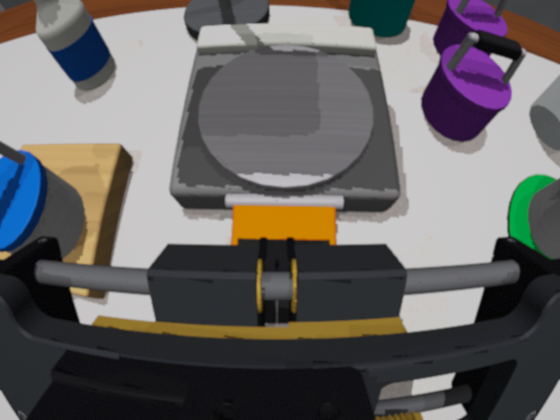

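```bash
python3 -m jog '[{"dx":0.3,"dy":2.0,"dz":-0.5,"turn":0,"fingers":0},{"dx":0.3,"dy":3,"dz":-1.1,"turn":0,"fingers":0},{"dx":0.3,"dy":3.5,"dz":-1.6,"turn":0,"fingers":0},{"dx":0.3,"dy":3.9,"dz":-1.8,"turn":0,"fingers":0},{"dx":0.3,"dy":3.9,"dz":-1.8,"turn":0,"fingers":0}]'; python3 -c "
from h import *
p,m=pose();print((np.array(robot.state()['q'])*1000).round())"
```

```text
time_s: 17.32
ee_pos: [439.1, 7.3, 180.8]
orientation: [-0.341, 0.316, -0.589, 0.661]
ft_force: [-58.0, -7.4, 81.5]
finger_gap: 0.3
t 17.325 tcp [439.1   7.3 180.8] tip [541.7  20.7  31.1] grasp [531.5  19.4  45.9] gap 0.3
q [ 0.9  0.1 -1.1  2.4  0.9  0.1 -2.5]
[[ 106.  564.  819.]
 [-994.   73.   79.]
 [ -16. -823.  568.]]
F [-58.   -7.4  81.5]
[  932.   141. -1050.  2396.   938.   114. -2451.]
```

```bash
python3 -m jog '[{"dx":0,"dy":-0.3,"dz":0.1,"turn":0,"fingers":0}]'; python3 -c "
from h import *
p,m=pose();print((np.array(robot.state()['q'])*1000).round())"
```

```text
time_s: 17.45
ee_pos: [438.1, 7.4, 184.0]
orientation: [-0.342, 0.314, -0.589, 0.661]
ft_force: [-6.7, 0.2, 8.2]
finger_gap: 0.5
t 17.45 tcp [438.1   7.4 184. ] tip [540.6  20.4  34.2] grasp [530.5  19.1  49. ] gap 0.5
q [ 1.   0.1 -1.1  2.4  0.9  0.1 -2.4]
[[ 108.  564.  819.]
 [-994.   71.   82.]
 [ -12. -823.  568.]]
F [-6.7  0.2  8.2]
[  989.   138. -1106.  2395.   887.   122. -2395.]
```

```bash
python3 -m jog '[{"dx":0,"dy":0.1,"dz":-0.05,"turn":0,"fingers":0},{"dx":0,"dy":0.1,"dz":-0.05,"turn":0,"fingers":0},{"dx":0,"dy":0.1,"dz":-0.05,"turn":0,"fingers":0}]'; python3 -c "
from h import *
p,m=pose();print((np.array(robot.state()['q'])*1000).round())
im=vision.get_image('scene')[150:270,240:400,::-1]; cv2.imwrite('pics/s4.png',cv2.resize(im,None,fx=4,fy=4))
for t in ((535,21,75),(500,21,160),(500,180,200),(540,210,200)): print(t, delta(p,m,t,182))"
```

```text
time_s: 17.82
ee_pos: [438.2, 7.7, 183.0]
orientation: [-0.343, 0.314, -0.589, 0.661]
ft_force: [-8.2, -0.9, 12.6]
finger_gap: 1.0
t 17.825 tcp [438.2   7.7 183. ] tip [540.8  20.5  33.2] grasp [530.7  19.2  48. ] gap 1.0
q [ 1.   0.1 -1.1  2.4  0.9  0.1 -2.4]
[[ 109.  564.  819.]
 [-994.   70.   83.]
 [ -10. -823.  568.]]
F [-8.2 -0.9 12.6]
[  971.   139. -1090.  2396.   917.   121. -2425.]
(535, 21, 75) [-0.2 -3.8  1.9]
(500, 21, 160) [ -0.6 -12.7   3.9]
(500, 180, 200) [-16.5 -14.9   7.5]
(540, 210, 200) [-19.  -12.4  11. ]
```

```bash
python3 -m jog '[{"dx":0,"dy":0.12,"dz":-0.1,"turn":0,"fingers":0},{"dx":0,"dy":0.12,"dz":-0.1,"turn":0,"fingers":0},{"dx":0,"dy":0.12,"dz":-0.1,"turn":0,"fingers":0}]'; python3 -c "
from h import *
p,m=pose()"
```

```text
time_s: 18.25
ee_pos: [438.4, 8.1, 182.0]
orientation: [-0.344, 0.312, -0.59, 0.661]
ft_force: [-24.7, -2.2, 36.7]
finger_gap: 0.6
t 18.25 tcp [438.4   8.1 182. ] tip [541.2  20.5  32.3] grasp [531.   19.3  47.1] gap 0.6
q [ 1.   0.1 -1.1  2.4  1.   0.1 -2.5]
[[ 110.  565.  818.]
 [-994.   68.   86.]
 [  -7. -823.  569.]]
F [-24.7  -2.2  36.7]
```

```bash
python3 -m jog '[{"dx":0,"dy":-1,"dz":0.7,"turn":0,"fingers":0},{"dx":-0.1,"dy":-3,"dz":2,"turn":0,"fingers":0},{"dx":-0.2,"dy":-6,"dz":3.4,"turn":0,"fingers":0},{"dx":-0.4,"dy":-10,"dz":4.4,"turn":0,"fingers":50},{"dx":-3,"dy":-12.5,"dz":5,"turn":0,"fingers":100},{"dx":-7,"dy":-13,"dz":5.3,"turn":0,"fingers":100},{"dx":-12,"dy":-13.5,"dz":5.6,"turn":0,"fingers":100},{"dx":-17,"dy":-14,"dz":6,"turn":0,"fingers":100},{"dx":-18.7,"dy":-14.2,"dz":6.1,"turn":0,"fingers":100},{"dx":-18.7,"dy":-14.2,"dz":6.1,"turn":0,"fingers":100},{"dx":-18.7,"dy":-14.2,"dz":6.1,"turn":0,"fingers":100}]'; python3 -c "
from h import *
p,m=pose();print((np.array(robot.state()['q'])*1000).round())
im=vision.get_image('wrist')[:,:,::-1].copy(); cv2.imwrite('pics/w4.png',im)
for q in ((540,211.5,130),(561,206,137),(519,217,137),(539,213,92)): print(proj('wrist',q))
for t in ((520,208,160),(541,211,131)): print(t, delta(p,m,t))"
```

```text
time_s: 19.62
ee_pos: [386.9, 191.6, 336.1]
orientation: [-0.344, 0.311, -0.588, 0.663]
ft_force: [0.2, -0.8, -0.3]
finger_gap: 72.2
t 19.625 tcp [386.9 191.6 336.1] tip [489.9 204.6 186.6] grasp [479.7 203.3 201.3] gap 72.2
q [ 0.5 -0.4 -1.   2.3 -0.1  0.5 -1.9]
[[ 114.  566.  816.]
 [-993.   71.   90.]
 [  -8. -821.  570.]]
F [ 0.2 -0.8 -0.3]
[  496.  -368.  -978.  2251.  -143.   534. -1895.]
[272.9 201.9]
[283.2 173.7]
[261.8 225.2]
[271.9 217.5]
(520, 208, 160) [0.  5.7 1. ]
(541, 211, 131) [-0.   9.3  1.1]
```

View pics/w4.png

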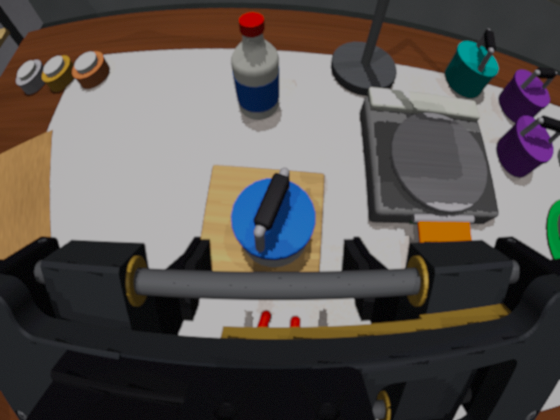

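```bash
python3 -m jog '[{"dx":0,"dy":3,"dz":0.4,"turn":0,"fingers":100},{"dx":0,"dy":6,"dz":0.8,"turn":0,"fingers":100},{"dx":0,"dy":9.3,"dz":1.1,"turn":0,"fingers":100},{"dx":0,"dy":9.3,"dz":1.1,"turn":0,"fingers":100},{"dx":0,"dy":9.3,"dz":1.1,"turn":0,"fingers":100}]'; python3 -c "
from h import *
p,m=pose();print((np.array(robot.state()['q'])*1000).round())
print(delta(p,m,(542,211,131)))"
```

```text
time_s: 20.3
ee_pos: [449.0, 195.1, 262.4]
orientation: [-0.347, 0.312, -0.588, 0.661]
ft_force: [-0.4, 0.5, -0.2]
finger_gap: 87.3
t 20.3 tcp [449.  195.1 262.4] tip [551.2 207.5 112.3] grasp [541.1 206.3 127.1] gap 87.3
q [ 0.5  0.1 -1.1  2.2  0.7  0.5 -2.6]
[[ 114.  561.  820.]
 [-994.   68.   91.]
 [  -4. -825.  565.]]
F [-0.4  0.5 -0.2]
[  478.    53. -1073.  2219.   746.   452. -2647.]
[-0.5 -0.2  0.3]
```

```bash
python3 -m jog '[{"dx":0,"dy":0,"dz":0,"turn":0,"fingers":5},{"dx":0,"dy":0,"dz":0,"turn":0,"fingers":5},{"dx":0,"dy":0,"dz":0,"turn":0,"fingers":5},{"dx":0,"dy":0,"dz":0,"turn":0,"fingers":5},{"dx":0,"dy":0,"dz":0,"turn":0,"fingers":5},{"dx":0,"dy":0,"dz":0,"turn":0,"fingers":5},{"dx":0,"dy":0,"dz":0,"turn":0,"fingers":5},{"dx":0,"dy":0,"dz":0,"turn":0,"fingers":5},{"dx":0,"dy":0,"dz":0,"turn":0,"fingers":5},{"dx":0,"dy":0,"dz":0,"turn":0,"fingers":5}]'; python3 -c "
from h import *
p,m=pose();print((np.array(robot.state()['q'])*1000).round())
for d in ((0,0,12),(0,0,40),(0,0,80)): print(d, m.T@np.array(d)/10)"
```

```text
time_s: 21.55
ee_pos: [449.0, 194.8, 262.3]
orientation: [-0.347, 0.312, -0.588, 0.661]
ft_force: [-0.7, -0.5, -0.3]
finger_gap: 13.5
t 21.55 tcp [449.  194.8 262.3] tip [551.1 207.  112.1] grasp [541.  205.8 126.9] gap 13.5
q [ 0.5  0.1 -1.1  2.2  0.7  0.5 -2.6]
[[ 113.  561.  820.]
 [-994.   67.   91.]
 [  -4. -825.  565.]]
F [-0.7 -0.5 -0.3]
[  482.    54. -1076.  2220.   747.   452. -2647.]
(0, 0, 12) [-0.  -1.   0.7]
(0, 0, 40) [-0.  -3.3  2.3]
(0, 0, 80) [-0.  -6.6  4.5]
```

```bash
python3 -m jog '[{"dx":0,"dy":-1,"dz":0.7,"turn":0,"fingers":5},{"dx":0,"dy":-2,"dz":1.4,"turn":0,"fingers":5},{"dx":0,"dy":-3.3,"dz":2.3,"turn":0,"fingers":5},{"dx":0,"dy":-5,"dz":3.4,"turn":0,"fingers":5},{"dx":0,"dy":-6.6,"dz":4.5,"turn":0,"fingers":5}]'; python3 -c "
from h import *
p,m=pose();print((np.array(robot.state()['q'])*1000).round())
im=vision.get_image('scene')[150:270,300:460,::-1]; cv2.imwrite('pics/s5.png',cv2.resize(im,None,fx=3,fy=3))
for t in ((540,205,225),(540,100,225),(545,30,200),(649,29,185),(649,29,160)): print(t,delta(p,m,t))"
```

```text
time_s: 22.18
ee_pos: [448.5, 194.2, 342.2]
orientation: [-0.347, 0.312, -0.588, 0.66]
ft_force: [-0.2, 0.3, -3.0]
finger_gap: 13.3
t 22.175 tcp [448.5 194.2 342.2] tip [550.4 206.4 191.9] grasp [540.3 205.2 206.8] gap 13.3
q [ 0.5 -0.1 -1.   2.1  0.2  0.5 -2.1]
[[ 113.  560.  821.]
 [-994.   67.   91.]
 [  -4. -826.  564.]]
F [-0.2  0.3 -3. ]
[  494.  -148.  -996.  2137.   205.   540. -2138.]
(540, 205, 225) [ 0.  -1.5  1. ]
(540, 100, 225) [10.4 -2.2  0. ]
(545, 30, 200) [17.5 -0.3 -1.6]
(649, 29, 185) [18.7  6.7  6.1]
(649, 29, 160) [18.7  8.8  4.7]
```

View pics/s5.png

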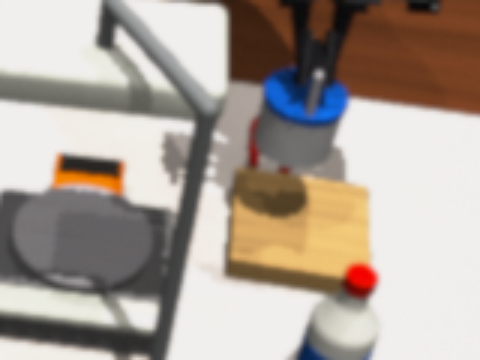

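```bash
python3 -m jog '[{"dx":4.5,"dy":-0.5,"dz":0,"turn":0,"fingers":5},{"dx":9,"dy":-0.5,"dz":-0.5,"turn":0,"fingers":5},{"dx":13.5,"dy":-0.4,"dz":-1,"turn":0,"fingers":5},{"dx":17,"dy":-0.3,"dz":-1.5,"turn":0,"fingers":5},{"dx":17.5,"dy":-0.3,"dz":-1.6,"turn":0,"fingers":5},{"dx":17.9,"dy":2,"dz":1,"turn":0,"fingers":5},{"dx":18.3,"dy":4.3,"dz":3.5,"turn":0,"fingers":5},{"dx":18.7,"dy":6.7,"dz":6,"turn":0,"fingers":5},{"dx":18.7,"dy":6.7,"dz":6,"turn":0,"fingers":5},{"dx":18.7,"dy":6.7,"dz":6,"turn":0,"fingers":5}]'; python3 -c "
from h import *
p,m=pose();print((np.array(robot.state()['q'])*1000).round())
im=vision.get_image('scene')[150:270,260:400,::-1]; cv2.imwrite('pics/s6.png',cv2.resize(im,None,fx=4,fy=4))
for t in ((648,28.5,165),(648,28.5,155),(648,28.5,151)): print(t,delta(p,m,t))"
```

```text
time_s: 23.48
ee_pos: [556.7, 19.9, 322.0]
orientation: [-0.347, 0.312, -0.588, 0.661]
ft_force: [0.1, -0.3, -2.4]
finger_gap: 13.4
t 23.475 tcp [556.7  19.9 322. ] tip [658.9  32.4 171.8] grasp [648.8  31.1 186.7] gap 13.4
q [ 0.4  0.1 -0.5  2.   0.1  0.4 -1.6]
[[ 114.  561.  820.]
 [-993.   69.   92.]
 [  -5. -825.  565.]]
F [ 0.1 -0.3 -2.4]
[  415.    61.  -539.  2048.    62.   441. -1619.]
(648, 28.5, 165) [ 0.3  1.7 -1.3]
(648, 28.5, 155) [ 0.3  2.6 -1.9]
(648, 28.5, 151) [ 0.3  2.9 -2.1]
```

View pics/s6.png

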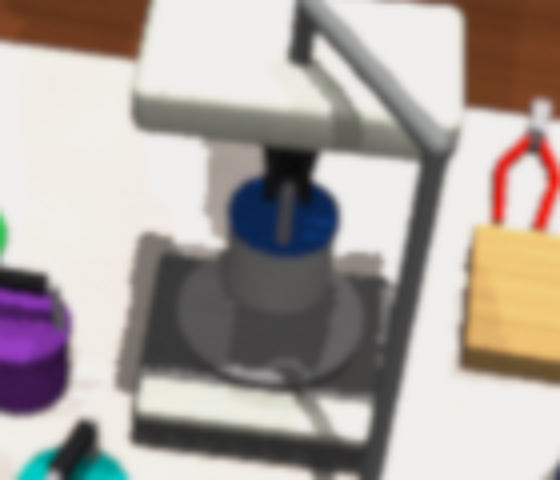

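```bash
python3 -m jog '[{"dx":0.2,"dy":1,"dz":-0.7,"turn":0,"fingers":5},{"dx":0.3,"dy":1.8,"dz":-1.4,"turn":0,"fingers":5},{"dx":0.3,"dy":2.3,"dz":-1.7,"turn":0,"fingers":5},{"dx":0.3,"dy":2.6,"dz":-1.9,"turn":0,"fingers":5},{"dx":0.3,"dy":2.6,"dz":-1.9,"turn":0,"fingers":5}]'; python3 -c "
from h import *
print('pan scene',onz('scene',327.5,228.75,55))
p,m=pose()
for t in ((648,28.5,152),(648,28.5,150)): print(t,delta(p,m,t))"
```

```text
time_s: 24.15
ee_pos: [556.0, 16.9, 289.9]
orientation: [-0.347, 0.312, -0.588, 0.661]
ft_force: [0.3, -0.2, -3.2]
finger_gap: 13.5
pan scene [650.7  31.5  55. ]
t 24.15 tcp [556.   16.9 289.9] tip [658.1  29.3 139.8] grasp [648.   28.1 154.6] gap 13.5
q [ 0.4  0.1 -0.5  2.1  0.1  0.4 -1.7]
[[ 114.  561.  820.]
 [-993.   68.   92.]
 [  -4. -825.  566.]]
F [ 0.3 -0.2 -3.2]
(648, 28.5, 152) [-0.   0.2 -0.1]
(648, 28.5, 150) [-0.   0.4 -0.3]
```

Fits; touch down slowly.

```bash
python3 -m jog '[{"dx":0,"dy":0.15,"dz":-0.1,"turn":0,"fingers":5},{"dx":0,"dy":0.3,"dz":-0.2,"turn":0,"fingers":5},{"dx":0,"dy":0.35,"dz":-0.25,"turn":0,"fingers":5},{"dx":0,"dy":0.35,"dz":-0.25,"turn":0,"fingers":5}]'; python3 -c "
from h import *
p,m=pose()"
```

```text
time_s: 24.65
ee_pos: [556.8, 17.1, 287.0]
orientation: [-0.346, 0.31, -0.588, 0.662]
ft_force: [2.0, 0.1, 5.5]
finger_gap: 13.7
t 24.65 tcp [556.8  17.1 287. ] tip [659.4  29.5 137.2] grasp [649.3  28.3 152.1] gap 13.7
q [ 0.4  0.1 -0.5  2.1  0.1  0.4 -1.7]
[[ 115.  564.  818.]
 [-993.   69.   92.]
 [  -4. -823.  568.]]
F [2.  0.1 5.5]
```

```bash
python3 -m jog '[{"dx":0,"dy":0,"dz":0,"turn":0,"fingers":60},{"dx":0,"dy":0,"dz":0,"turn":0,"fingers":60},{"dx":0,"dy":0,"dz":0,"turn":0,"fingers":60},{"dx":0,"dy":0,"dz":0,"turn":0,"fingers":60},{"dx":0,"dy":0,"dz":0,"turn":0,"fingers":60},{"dx":0,"dy":0,"dz":0,"turn":0,"fingers":60},{"dx":0,"dy":-1.5,"dz":-1,"turn":0,"fingers":60},{"dx":0,"dy":-4,"dz":-3,"turn":0,"fingers":60},{"dx":0,"dy":-8,"dz":-6,"turn":0,"fingers":60},{"dx":0,"dy":-12,"dz":-9,"turn":0,"fingers":60},{"dx":0,"dy":-12,"dz":-9,"turn":0,"fingers":60},{"dx":0,"dy":-12,"dz":-9,"turn":0,"fingers":60}]'; python3 -c "
from h import *
p,m=pose()
a=vision.get_image('scene')[130:290,200:400,::-1]; b=vision.get_image('top')[150:310,110:360,::-1]
cv2.imwrite('pics/f.png',np.hstack([cv2.resize(a,None,fx=1.7,fy=1.7),cv2.resize(b,None,fx=1.7,fy=1.7)]))"
```

```text
time_s: 26.15
ee_pos: [415.8, 0.6, 335.0]
orientation: [-0.345, 0.31, -0.589, 0.662]
ft_force: [0.3, 0.4, 0.2]
finger_gap: 52.1
t 26.15 tcp [415.8   0.6 335. ] tip [518.6  13.  185.4] grasp [508.5  11.8 200.2] gap 52.1
q [ 0.5 -0.3 -0.5  2.3 -0.4  0.5 -1.2]
[[ 115.  565.  817.]
 [-993.   68.   92.]
 [  -3. -822.  569.]]
F [0.3 0.4 0.2]
```

View pics/f.png

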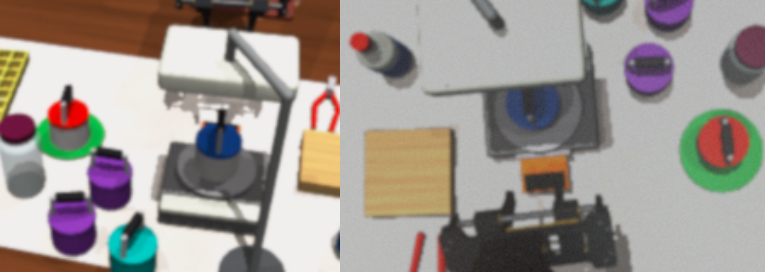

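```bash
python3 -c "
from workcell import ticket
print(ticket.finish_job())"
```

```text
the job is handed in; nothing more can be done
None
```

I moved the red can from the scale to the green pad, pressed the zeroing pedal to its stop and let it up, then stood the blue can on the pan. I handed the job in at about 26 s of the 64 s allowed; no verdict was reported.

- **Tilting the tool:** the moves only allow a turn about the finger axis. I got the roughly 35° lean by repeatedly asking for heights out of reach, which tilted the wrist a few degrees each time.
- **Red can:** after release the top camera put it at about (588, −242) mm. The top camera puts the pad centre at (580, −246) mm and the scene camera at (587, −245) mm, so it is within about 1 cm. It looked upright.
- **Pedal:** the first press was harder than I meant, about 100 N at the wrist against the 120 N limit. I eased off and pressed again at 37 N upward (44 N in total), taking it to be on its stop. Nothing measured the pedal angle itself. Later pictures show the pedal level.
- **Blue can:** it was set down with the grasp point at (649, 28) mm, against a pan centre of about (644–651, 28–32) mm. The last pictures show it upright and near the middle, with the robot clear, wrist force near zero and the other objects apparently in place.
- **Disagreements:** the wrist camera placed things about 7–10 mm farther in x than the top camera. The last joint also came within 0.003 rad of its range limit while grasping the blue can, but did not pass it.

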